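Close and lock the feeder's clean-out cover

ROBOT

A 6-joint arm with a two-finger parallel gripper is mounted at the origin on the work surface. World frame = base frame: x ahead of the robot, y to its left, z up, the work surface at z = 0. Lengths are in mm, angles in degrees, forces in N, time in s.
With the tool pointing down it reaches from about 250 to 775 mm from the base axis. Payload 8.9 kg.
Tool frame: the origin (TCP) lies on the front face of the gripper's body, between the roots of the fingers; the fingertips stand 73 mm ahead of it and the grasp point (between the pads) lies 54 mm ahead of it; z points along the fingers, y is the direction in which the jaws open and shut (so a half turn about z gives the same grasp; the last joint's range is limited). The gripper opens to 85 mm and grips with 20 to 120 N. Pads are 22 mm wide; open, the fingers measure 114 mm over their backs; the gripper's body (76 mm by 85 mm) begins 54 mm behind the grasp point. The pads swing forward as they close: fully open they stand 13 mm farther back than shut.
Start: joints at [-81.205, 16.656, -8.789, 64.555, 0, 82.019], TCP at [151.535, -502.654, 303.905] pointing down, gripper open.
Joint ranges: [-144.48, 144.48], [-52.06, 99.96], [-74.48, 78.29], [-112.23, 115.85], [-86.99, 84.42], [-180, 180]. Speed limits (degrees/s): [127.2, 127.2, 159.86, 180, 180, 180].

INTERFACE

Orientations are given as [roll, pitch, yaw] about the fixed x, y, z axes, in that order (R = Rz(yaw) Ry(pitch) Rx(roll)).
In Python, from cell import manip gives the robot as it stands.
- The arm moves only by the tool apply_moves, never from a script. Its arguments are lists of equal length, an entry for each row: "gripper": the opening, from -1 (shut) to 1 (fully open), so that 0 is half open; "xyz": the shift along the world's x, y, z in cm, a list of three; "roll": the turn about the world's z in rad. A call has 1 to 8 rows; each row shifts and turns the commanded pose from where the row before left it; what a row does not reach is not made up. A row lasts 1/8 s, in which the tool goes at most 62.5 mm and 10.7 degrees, less where a joint would pass 70% of its speed; a pose out of reach is approached as far as the arm can. A call is refused whole if a number of a shift passes 6.25 or a number of a turn 0.188, either way. A call with a gripper value outside its range is refused whole. The fingers move at their own pace and stop on an object; "squeeze" is the grip in N (left out, the last holds). Time passes only in rows, so rows that do not move let the fingers close. It gives the time, the measured TCP pose, the force and the opening at its end, in the units of the state.
- manip.state(): the state, without advancing time (a new reading comes with each control period).
- manip.grab_frame(name): name is "side" or "top" or "wrist"; returns a dict with "image" (384x512x3 uint8, blue, green, red), "fov_y" (degrees; the focal length in pixels is half the picture's height over the tangent of half this angle, whatever the lens; pixels are square), "cx", "cy" (the principal point, pixels), "R" (3x3) and "t" (3): a world point X has camera coordinates R X + t; the wrist camera has in their place "mount" (4x4, takes a point from camera to tool coordinates, whose origin is the TCP and whose axes are the flange's). Camera axes: x right, y down, z forward; pixel columns grow to the right and rows downward; lengths in mm; the calibration is good to about 2 mm. A picture is of the moment at which its call begins: read the wrist's pose just before it. There is no depth.
- manip.finish_job(): hands the job in, once; it reports no verdict.
The state is a dict: "time_s": time; "joint_positions": joint angles; "joint_velocities": joint speeds; "tau": joint torques, N m; "tool_pos": TCP position; "tcp_rot": TCP orientation; "force": force on the tool from outside, world axes, zero at the start; "ft_torque": the same for the moment, N m; "opening": finger opening in mm.
Only numpy, scipy, OpenCV 4.12 (cv2) and the standard library are available. Lean on these libraries where they do the work, as an engineer would, in place of code of your own. Each camera call takes 0.05 s, during which the arm holds its last target. There are 200 camera calls.

TASK

The powder feeder has been cleaned out for the next colour. Swing its hinged clean-out cover shut, then press the sprung quarter-turn stud on it gently, feeling for the slot underneath, push it right in and turn it clockwise until it locks, so that it stays locked when you let go. Do not force the stud, and leave the other things on the bench where they are.

Things in the scene. Friction and masses are not known exactly. Their poses are not given: they have to be found in the camera images.
- feeder: benchtop screw feeder, bolted down: aluminium trough housing 200 x 220 mm, its deck 150 mm above the bench; motor at its -y end (to 0.29 m from the origin), hopper at its +y end (axis 215 mm from the origin, 178 mm across, 296 mm tall). Origin at bench height under the deck's middle; x points away from the robot, towards the cover's hinge; z up.
- cover (a joint): angle of the hinged clean-out cover, a 155 x 160 x 3 mm steel plate on the deck: 0 shut, up to 1.25 rad open (free edge raised). Its stiff hinge stays where it is left; 3 to 6 N on the free edge moves it.
- cover_hinge (a point): middle of the cover's hinge line, level with the plate's top face. The hinge line runs along y; the plate extends along this frame's -x and tilts with it.
- cover_edge (a point): middle of the cover's free edge, on the top face, 160 mm from the hinge line (155 mm above the bench when shut). The stud stands on the cover's centre line, 135 mm from the hinge line; the rest of the top face is clear and can be pushed on (50 mm beside the stud, say).
- stud_head (a point): middle of the top of the stud's black wing head: a flat bar 44 mm long (this frame's x), 10 mm thick (y), 26 mm high; z points out of the cover along the stud. Sprung out, the wing stands from 17 to 43 mm above the cover's top face.
- plunger (a joint): how far the sprung stud is pushed in, m: 0 sprung out. The spring takes 3 N to start and 0.8 N more per mm. In the slot it bottoms at 12 to 14 mm (machines differ); 1.5 mm short of the bottom it can still turn, 3 mm short the ledge stops it. Let go in the notch it rests 6.5 to 8.5 mm in: locked. Let go under the ledge, short of the notch, it stays 9 to 11 mm in: not locked.
- wing (a joint): turn of the stud, rad, clockwise from above positive, -1.2 to 2.4; at 0 the wing's length lies along the feeder's x. The entry slot for its square cross bar lies somewhere between -0.5 and 0.5. Pushed right in, it turns 1.47 rad clockwise from the slot's middle to a hard stop; let go there it springs up into the locking notch and cannot turn back.
- stud_well (a point): middle of the 34 mm square well in the deck, at deck height, under the stud when the cover is shut. The slotted receptacle in it sits askew (its slot's angle is not measured) and takes the bar within about 0.08 rad. Off the slot the bar lands on its face after 1 to 3 mm of push: turn and try again. 25 N of push and 0.3 N m of turn are the most the stud ever needs.
- ladle: bystander: stainless ladle, 330 mm long, round bowl 80 mm; origin at its underside
- brush: bystander: wooden hand brush, 230 mm long; origin at its underside
- jar_a: bystander: clear screw-top sample jar, 62 mm across, 85 mm tall; origin at its underside
- jar_b: bystander: second sample jar like the first; origin at its underside
- wrench: bystander: 150 mm open-ended wrench lying on the feeder's gearbox; origin at its underside
- scoop_cup: bystander: stainless measuring cup, 84 mm across, 75 mm tall; origin at its underside

How it is judged:
By the outcome, as a careful person would: the job done as asked, in the order asked, and still so for the second after the job is handed in, with the robot touching nothing.
It also fails if it takes over 70 s, if anything falls off the work surface, if the arm or the gripper's body presses on something with over 40 N, if the wrist force passes 120 N, or if a joint passes its speed limit or range.

## Working session

There is one attempt and no reset: what is moved stays moved. The work goes in short steps, Python scripts to look and compute and a tool call to move; the robot and the scene stay as the last step left them, time stands still between calls to the robot, and variables do not carry over. Pictures are saved under pics/ and viewed, on a budget of 10 in all, crops included, one or two more only if the job needs it, and the job is handed in when it is done.

Besides the shell and the picture viewer there is one more tool, called after "Call:" in YAML: its name, and indented under it one key for each argument. apply_moves: Moves the arm, as the interface text tells. Its arguments: {"type":"object","properties":{"gripper":{"type":"array","items":{"type":"number"}},"xyz":{"type":"array","items":{"type":"array","items":{"type":"number"}}},"roll":{"type":"array","items":{"type":"number"}},"squeeze":{"type":"number"}},"required":["gripper","xyz","roll"]}

```bash
ls; mkdir -p pics; cat > h.py <<'E'
import numpy as np, cv2
from cell import manip
def K(f):
    h,w=f["image"].shape[:2]; fl=h/2/np.tan(np.radians(f["fov_y"])/2); return fl,f["cx"],f["cy"]
def ray(f,u,v):
    fl,cx,cy=K(f); d=np.array([(u-cx)/fl,(v-cy)/fl,1]); R=np.array(f["R"]); t=np.array(f["t"])
    return -R.T@t, R.T@d
def onz(f,u,v,z):
    o,d=ray(f,u,v); return o+d*(z-o[2])/d[2]
def proj(f,X):
    fl,cx,cy=K(f); p=np.array(f["R"])@np.array(X)+np.array(f["t"]); return p[0]/p[2]*fl+cx,p[1]/p[2]*fl+cy
def tri(f,a,g,b):
    o1,d1=ray(f,*a);o2,d2=ray(g,*b)
    s=np.linalg.lstsq(np.c_[d1,-d2],o2-o1,rcond=None)[0]
    p,q=o1+d1*s[0],o2+d2*s[1]; return (p+q)/2,np.linalg.norm(p-q)
E
python3 - <<'E'
from h import *
import pickle
F={}
for n in("side","top"):
    F[n]=manip.grab_frame(n); o,d=ray(F[n],256,192); print(n,o,d,F[n]["fov_y"])
    cv2.imwrite(f"pics/{n}0.png",cv2.resize(F[n]["image"],(800,600)))
pickle.dump(F,open("F0.pkl","wb")); print(manip.state())
E
```

```text
pics
side [ 435.87730738 -623.72157247  861.13196389] [ 0.10702704  0.64294285 -0.75862134] 57.71612340365735
top [ 446.8368256     5.2905721  1319.94930158] [ 0.0892153  -0.00980651 -0.99604572] 53.64232057512895
{'time_s': 0.1, 'joint_positions': array([-8.12066120e+01,  1.66840645e+01, -8.82703138e+00,  6.45557918e+01,
        5.66740527e-04,  8.20182251e+01]), 'joint_velocities': array([-0.04017574, -0.04157749,  0.07955731,  0.09008223, -0.04857225,
       -0.06937351]), 'tau': array([ 2.12448547e-03, -5.37979388e+01,  3.31917822e+01,  9.35365388e-03,
       -1.64102166e-04,  1.50360876e-05]), 'tool_pos': array([ 151.47668347, -502.3408399 ,  303.40266036]), 'tcp_rot': array([-1.79933839e+02, -9.84915144e-03,  1.67751568e+01]), 'force': array([-0.3082153 , -0.49289288,  0.01970268]), 'ft_torque': array([0.02855474, 0.05958251, 0.00163319]), 'opening': 85.40375601444038}
```

View pics/side0.png

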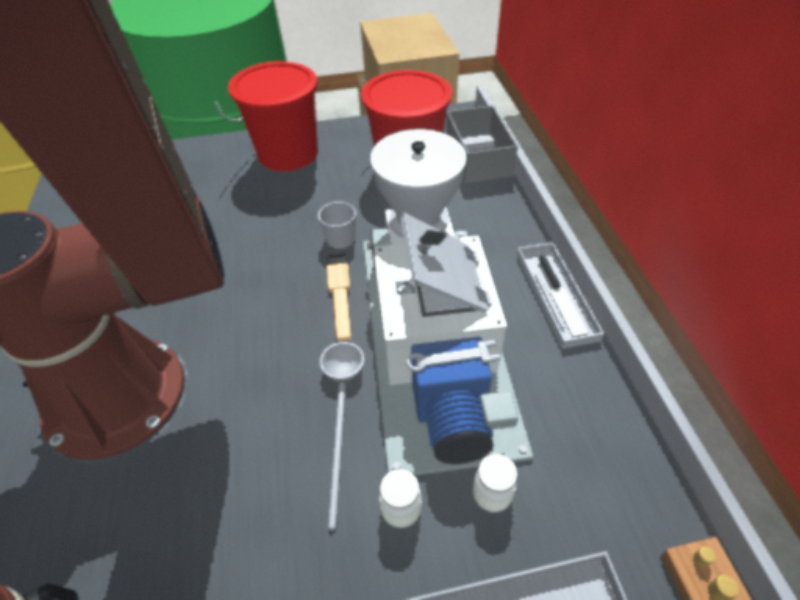

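View pics/top0.png

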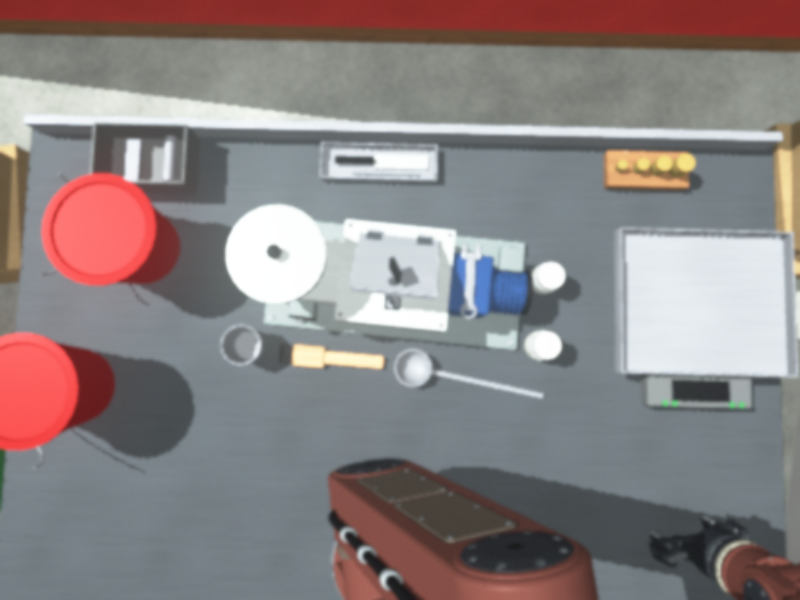

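Side: the cover is open about 45–60°, stud head near (432,238). Top: deck at about (338–456, 220–330), well near (393,302), hopper knob (275,252). Next, an enlarged composite for pixel picking.

```bash
python3 - <<'E'
from h import *
import pickle
F=pickle.load(open("F0.pkl","rb"))
a=F["side"]["image"][130:230,225:335]; b=F["top"]["image"][125:225,200:310]
c=np.vstack([cv2.resize(x,None,fx=5,fy=5,interpolation=cv2.INTER_CUBIC)[:, :] for x in(a,b)]) if 0 else np.hstack([cv2.resize(x,(400,600*400//440*100//100),interpolation=cv2.INTER_CUBIC)[:364] if 0 else cv2.resize(x,(400,364),interpolation=cv2.INTER_CUBIC) for x in(a,b)])
cv2.imwrite("pics/c1.png",c)
E
```

```text
(no output)
```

View pics/c1.png

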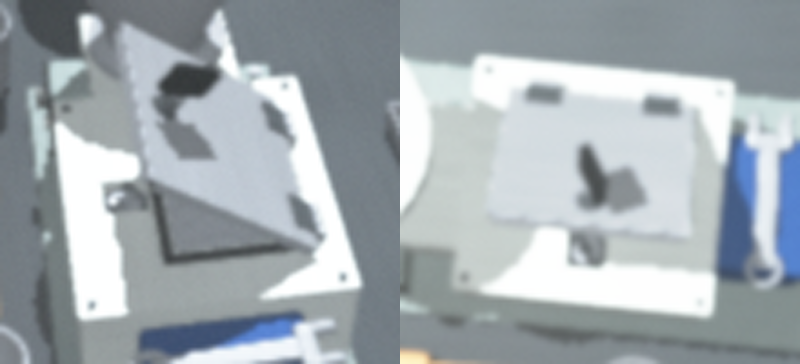

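```bash
cat >> h.py <<'E'
S=lambda x,y:(225+x*110/400,130+y*100/364)
T=lambda x,y:(200+(x-400)*110/400,125+y*100/364)
E
python3 - <<'E'
from h import *
import pickle
np.set_printoptions(precision=1,suppress=True)
F=pickle.load(open("F0.pkl","rb")); s,t=F["side"],F["top"]
ts=[(489,70),(721,93),(703,302),(464,277)]; ss=[(67,108),(285,86),(343,277),(92,305)]
ss_m=[ss[1],ss[2],ss[3],ss[0]]
print("top deck"); P=[onz(t,*T(*p),150) for p in ts]; print(np.array(P),np.mean(P,0))
Q=[onz(s,*S(*p),150) for p in ss]; print("side deck",np.array(Q),np.mean(Q,0))
print("corners",np.array([onz(t,*T(*p),150) for p in [(474,55),(735,82),(712,315),(453,290)]]))
print("well",onz(t,*T(587,247),150),onz(s,*S(125,197),150))
for n,a,b in [("edge+y",(122,20),(486,221)),("edge-y",(150,183),(690,237)),("hinge-y",(320,250),(690,105)),("head",(192,78),(588,160))]:
    print(n,*tri(s,S(*a),t,T(*b)))
E
```

```text
top deck
[[ 699.2   95.9  150. ]
 [ 684.1 -103.9  150. ]
 [ 504.3  -91.6  150. ]
 [ 520.5  111.6  150. ]] [602.   3. 150.]
side deck [[ 524.9  109.5  150. ]
 [ 702.9   94.7  150. ]
 [ 686.6 -104.7  150. ]
 [ 507.5  -89.6  150. ]] [605.5   2.5 150. ]
corners [[ 711.9  109.2  150. ]
 [ 693.9 -115.8  150. ]
 [ 493.5  -99.4  150. ]
 [ 509.2  120.6  150. ]]
well [548.6   7.9 150. ] [550.9   4.8 150. ]
edge+y [562.9  86.1 252.5] 9.80091936499825
edge-y [551.8 -72.7 247.3] 3.7030917298479933
hinge-y [675.3 -77.9 150.9] 5.017650434504549
head [604.5   8.8 257.3] 5.122273374996641
```

Measurements agree: feeder yaw ≈ −4.5°, well ≈ (550,6), hinge ≈ (684,−5,155), cover ≈ 0.64 rad open. I'll travel high with the fingers shut.

Call:
apply_moves:
  gripper: [-1,-1,-1,-1,-1,-1,-1,-1]
  xyz:
    - [2.6,2.8,2]
    - [2.6,2.8,2]
    - [2.6,2.8,2]
    - [2.6,2.8,1]
    - [2.6,2.8,1]
    - [2.6,2.8,1]
    - [2.6,2.8,0.6]
    - [2.6,2.8,0]
  roll: [0.18,0.18,0.18,0.18,0.18,0.18,0.18,0.18]
  squeeze: 40

```text
time_s: 1.1
tool_pos: [360.3, -277.7, 400.2]
tcp_rot: [180.0, 0.0, 99.6]
force: [-1.3, 0.3, -0.3]
opening: -0.0
```

Call:
apply_moves:
  gripper: [-1,-1,-1,-1,-1,-1,-1,-1]
  xyz:
    - [2.5,2.8,0]
    - [2.5,2.8,0]
    - [2.5,2.8,0]
    - [2.5,2.8,0]
    - [2.5,2.8,0]
    - [2.5,2.8,0]
    - [2.5,2.8,0]
    - [2.5,2.8,0]
  roll: [0.17,0.17,0.17,0.17,0.17,0.17,0.17,0.17]

```text
time_s: 2.1
tool_pos: [560.2, -53.6, 399.5]
tcp_rot: [180.0, -0.0, 177.5]
force: [1.0, -0.2, -0.8]
opening: 0.1
```

Call:
apply_moves:
  gripper: [-1,-1,-1,-1,-1,-1,-1,-1]
  xyz:
    - [0,0,-3]
    - [0,0,-3]
    - [0,0,-1]
    - [0,0,-1]
    - [0,0,-1]
    - [0,0,-1]
    - [0,0,-1]
    - [0,0,-1]
  roll: [0,0,0,0,0,0,0,0]

```text
time_s: 3.1
tool_pos: [559.5, -54.7, 279.3]
tcp_rot: [180.0, -0.0, 177.2]
force: [-0.8, 0.2, 3.6]
opening: -0.2
```

Call:
apply_moves:
  gripper: [-1,-1,-1,-1,-1]
  xyz:
    - [0,0,-1]
    - [0,0,-1]
    - [0,0,-1]
    - [0,0,-0.5]
    - [0,0,-0.5]
  roll: [0,0,0,0,0]

```text
time_s: 3.72
tool_pos: [559.5, -54.6, 239.6]
tcp_rot: [180.0, -0.0, 177.2]
force: [-1.4, -0.3, 3.5]
opening: -0.4
```

Call:
apply_moves:
  gripper: [-1,-1,-1]
  xyz:
    - [0,0,-0.4]
    - [0,0,-0.3]
    - [0,0,-0.2]
  roll: [0,0,0]

```text
time_s: 4.1
tool_pos: [559.5, -54.7, 230.8]
tcp_rot: [180.0, -0.0, 177.2]
force: [-2.8, 0.3, 2.4]
opening: -0.1
```

Call:
apply_moves:
  gripper: [-1,-1]
  xyz:
    - [0,0,-0.15]
    - [0,0,0]
  roll: [0,0,0]

```text
schema error: expected 2 entries
```

Call:
apply_moves:
  gripper: [-1,-1,-1]
  xyz:
    - [0,0,-0.15]
    - [0,0,-0.1]
    - [0,0,0]
  roll: [0,0,0]

```text
time_s: 4.47
tool_pos: [559.7, -54.7, 228.3]
tcp_rot: [180.0, 0.0, 177.2]
force: [-1.1, 0.5, 0.7]
opening: -0.2
```

Call:
apply_moves:
  gripper: [-1,-1,-1]
  xyz:
    - [0,0,-0.1]
    - [0,0,-0.1]
    - [0,0,0]
  roll: [0,0,0]

```text
time_s: 4.85
tool_pos: [559.7, -54.7, 227.6]
tcp_rot: [-180.0, 0.1, 177.2]
force: [-4.6, 1.0, 13.2]
opening: -0.0
```

Cover is on its seat (13 N at the expected height). I'll rise, open the fingers and look.

Call:
apply_moves:
  gripper: [-1,-1,0,0,0,0]
  xyz:
    - [0,0,2]
    - [0,0,4]
    - [-0.4,2,4]
    - [-0.4,2,0]
    - [-0.2,2,0]
    - [0,0,0]
  roll: [0,0,0,0,0,0]

```text
time_s: 5.6
tool_pos: [548.9, 6.9, 325.3]
tcp_rot: [180.0, -0.1, 177.3]
force: [1.0, -0.4, -0.4]
opening: 42.5
```

```bash
python3 - <<'E'
from h import *
import pickle
st=manip.state(); w=manip.grab_frame("wrist"); s=manip.grab_frame("side")
pickle.dump((st,w,s),open("F1.pkl","wb")); print(st["tool_pos"],st["tcp_rot"]); print(np.round(w["mount"],3),w["fov_y"])
c=cv2.resize(s["image"][130:230,225:335],(400,364),interpolation=cv2.INTER_CUBIC)
cv2.imwrite("pics/w1.png",np.hstack([cv2.resize(w["image"],(400,300)),c[:300]]))
E
```

```text
[548.92273334   6.86441407 325.25730591] [ 1.79984902e+02 -1.09245784e-01  1.77318648e+02]
[[-0.0000e+00 -9.5100e-01 -3.1000e-01  7.9264e+01]
 [ 1.0000e+00  0.0000e+00 -1.0000e-03  2.3500e-01]
 [ 1.0000e-03 -3.1000e-01  9.5100e-01 -6.9770e+01]
 [ 0.0000e+00  0.0000e+00  0.0000e+00  1.0000e+00]] 62.75945456137543
```

View pics/w1.png

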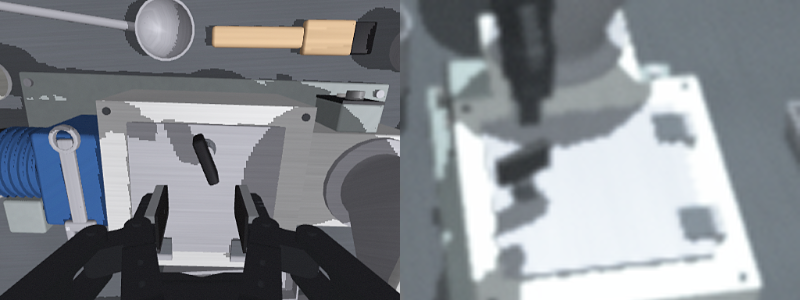

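Wrist view: the cover lies shut, with the wing at about (205,160) in the left half, oblique. I'll measure the wing precisely.

```bash
cat >> h.py <<'E'
from scipy.spatial.transform import Rotation as Ro
def wristcal(st,w):
    M=np.eye(4); M[:3,:3]=Ro.from_euler("xyz",st["tcp_rot"],degrees=True).as_matrix(); M[:3,3]=st["tool_pos"]
    C=np.linalg.inv(M@np.array(w["mount"])); w["R"]=C[:3,:3]; w["t"]=C[:3,3]; return w
def bird(w,x0,y0,z,half=40,px=8):
    c=np.array([[x0+half,y0+half],[x0+half,y0-half],[x0-half,y0-half],[x0-half,y0+half]])
    src=np.float32([proj(w,[*p,z]) for p in c]); n=2*half*px
    return cv2.warpPerspective(w["image"],cv2.getPerspectiveTransform(src,np.float32([[0,0],[n,0],[n,n],[0,n]])),(n,n),flags=cv2.INTER_CUBIC)
E
python3 - <<'E'
from h import *
import pickle
st,w,s=pickle.load(open("F1.pkl","rb")); w=wristcal(st,w)
b=bird(w,550,6,198,40,8)
m=(b.max(2)<75).astype(np.uint8); n,l,S_,c=cv2.connectedComponentsWithStats(m)
for i in range(1,n):
    if S_[i,4]>1500:
        cs=cv2.findContours((l==i).astype(np.uint8),0,2)[0][0]; (u,v),wh,a=cv2.minAreaRect(cs)
        print("x,y",550+40-v/8,6+40-u/8,np.array(wh)/8,a)
for p in range(-30,41,10): cv2.putText(b,str(p),(320-p*8,12),0,.4,(0,0,255),1)
cv2.imwrite("pics/b1.png",np.clip(b.astype(float)*1.6,0,255))
# deck marks: hopper knob check skipped
E
```

```text
x,y 579.875 39.875 [20.25  9.5 ] 90.0
x,y 578.4455986022949 -29.123565673828125 [ 9.00780201 23.49450302] 2.4540319442749023
x,y 544.8226318359375 11.293590545654297 [47.95767212 12.64851475] 72.12130737304688[ WARN:0@0.184] global loadsave.cpp:1063 imwrite_ Unsupported depth image for selected encoder is fallbacked to CV_8U.
```

View pics/b1.png

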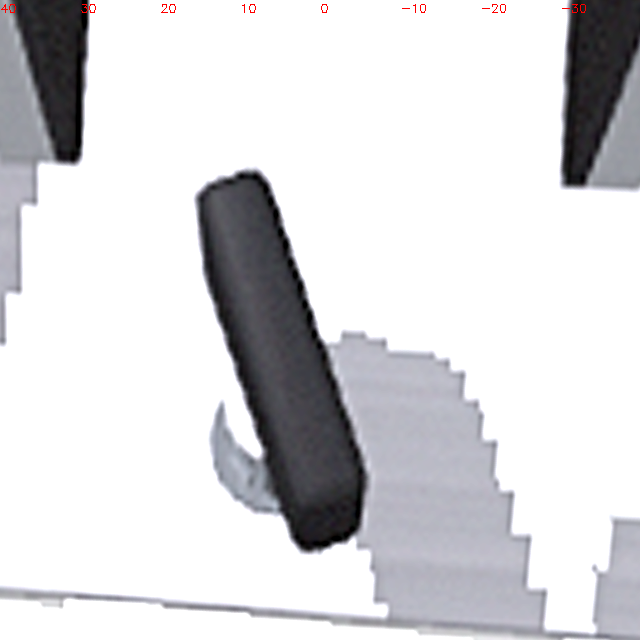

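The wing's top face is centred at about (547,11) and points 17.5° CCW in world, so the wing joint is about −0.38 rad; its 42 mm length checks. I'll align and descend with the fingers around it.

Call:
apply_moves:
  gripper: [0,0,0,0,0,0,0]
  xyz:
    - [-0.1,0.3,0]
    - [0,0,-1.5]
    - [0,0,-2]
    - [0,0,-2]
    - [0,0,-1.5]
    - [0,0,-0.8]
    - [0,0,0]
  roll: [0.17,0.18,0,0,0,0,0]

```text
time_s: 6.58
tool_pos: [548.4, 8.2, 248.0]
tcp_rot: [180.0, -0.0, -162.8]
force: [-1.2, -0.0, -0.1]
opening: 42.5
```

Call:
apply_moves:
  gripper: [-0.4,-0.6,-0.75,-0.75]
  xyz:
    - [0,0,0]
    - [0,0,0]
    - [0,0,0]
    - [0,0,0]
  roll: [0,0,0,0]
  squeeze: 20

```text
time_s: 7.08
tool_pos: [548.4, 9.8, 248.8]
tcp_rot: [179.8, 0.1, -162.7]
force: [-1.5, 8.3, 1.5]
opening: 10.4
```

Call:
apply_moves:
  gripper: [-0.75,-1,-1,-1]
  xyz:
    - [0,0.2,0]
    - [0,0,0]
    - [0,0,0]
    - [0,0,0]
  roll: [0,0,0,0]
  squeeze: 60

```text
time_s: 7.58
tool_pos: [548.5, 10.7, 248.5]
tcp_rot: [180.0, 0.0, -162.7]
force: [-1.0, 4.7, 3.0]
opening: 8.3
```

Call:
apply_moves:
  gripper: [-1,-1]
  xyz:
    - [0,0.15,0]
    - [0,0,0]
  roll: [0,0]

```text
time_s: 7.82
tool_pos: [548.6, 11.2, 248.5]
tcp_rot: [-179.9, -0.0, -162.8]
force: [-1.0, -2.7, 2.7]
opening: 8.8
```

Call:
apply_moves:
  gripper: [-1,-1,-1]
  xyz:
    - [0,0,-0.1]
    - [0,0,-0.1]
    - [0,0,0]
  roll: [0,0,0]

```text
time_s: 8.2
tool_pos: [548.5, 11.3, 246.4]
tcp_rot: [-179.9, -0.0, -162.8]
force: [-2.0, -4.9, 3.9]
opening: 8.5
```

Call:
apply_moves:
  gripper: [-1,-1,-1]
  xyz:
    - [0,-0.05,-0.1]
    - [0,0,-0.1]
    - [0,0,0]
  roll: [0,0,0]

```text
time_s: 8.57
tool_pos: [548.6, 11.1, 244.5]
tcp_rot: [-180.0, 0.0, -162.8]
force: [-3.2, -3.1, 5.7]
opening: 8.7
```

Call:
apply_moves:
  gripper: [-1,-1,-1]
  xyz:
    - [0,0,-0.1]
    - [0,0,-0.05]
    - [0,0,0]
  roll: [0,0,0]

```text
time_s: 8.95
tool_pos: [548.6, 11.1, 243.2]
tcp_rot: [-180.0, 0.0, -162.7]
force: [-2.2, -3.4, 7.9]
opening: 8.9
```

Call:
apply_moves:
  gripper: [-1,-1,-1]
  xyz:
    - [0,0,-0.1]
    - [0,0,0]
    - [0,0,0]
  roll: [0,0,0]

```text
time_s: 9.32
tool_pos: [548.6, 11.1, 242.3]
tcp_rot: [-180.0, 0.0, -162.8]
force: [-3.0, -3.4, 8.1]
opening: 8.5
```

6.2 mm down at 8.1 N follows the spring law exactly and is past the face, so the bar has entered the slot. Pushing on.

Call:
apply_moves:
  gripper: [-1,-1,-1,-1]
  xyz:
    - [0,0,-0.15]
    - [0,0,-0.15]
    - [0,0,-0.1]
    - [0,0,0]
  roll: [0,0,0,0]

```text
time_s: 9.82
tool_pos: [548.6, 11.1, 238.5]
tcp_rot: [-180.0, 0.0, -162.8]
force: [-3.8, -4.2, 10.3]
opening: 8.9
```

Call:
apply_moves:
  gripper: [-1,-1,-1]
  xyz:
    - [0,0,-0.1]
    - [0,0,-0.05]
    - [0,0,0]
  roll: [0,0,0]

```text
time_s: 10.2
tool_pos: [548.6, 11.1, 237.1]
tcp_rot: [-180.0, 0.0, -162.8]
force: [-4.7, -3.8, 12.0]
opening: 9.2
```

Call:
apply_moves:
  gripper: [-1,-1,-1]
  xyz:
    - [0,0,-0.05]
    - [0,0,-0.05]
    - [0,0,0]
  roll: [0,0,0]

```text
time_s: 10.58
tool_pos: [548.6, 11.1, 236.2]
tcp_rot: [-180.0, 0.0, -162.8]
force: [-4.8, -3.4, 12.3]
opening: 8.8
```

Call:
apply_moves:
  gripper: [-1,-1,-1]
  xyz:
    - [0,0,-0.05]
    - [0,0,-0.05]
    - [0,0,0]
  roll: [0,0,0]

```text
time_s: 10.95
tool_pos: [548.6, 11.1, 235.6]
tcp_rot: [-179.9, 0.0, -162.7]
force: [-6.0, -3.1, 15.1]
opening: 9.1
```

Bottom reached at about 12.8 mm (force now rising steeply). Turning clockwise in small steps, easing x towards the stud's axis.

Call:
apply_moves:
  gripper: [-1,-1,-1,-1]
  xyz:
    - [-0.05,0,0]
    - [0,0,0]
    - [0,0,0]
    - [0,0,0]
  roll: [-0.06,-0.06,-0.06,0]

```text
time_s: 11.45
tool_pos: [548.5, 11.1, 235.6]
tcp_rot: [-179.9, 0.1, -173.1]
force: [-4.3, -2.9, 14.7]
opening: 8.8
```

```bash
python3 -c "
from h import *
s=manip.state();print(s['ft_torque'],s['force'],s['tcp_rot'],s['tool_pos'])"
```

```text
[-0.8331913   0.95275899 -0.08126716] [-4.27249433 -2.87530968 14.74209458] [-1.79949739e+02  1.02227961e-01 -1.73115225e+02] [548.5134947   11.1013335  235.59520058]
```

Call:
apply_moves:
  gripper: [-1,-1,-1,-1,-1,-1]
  xyz:
    - [-0.02,0,0]
    - [-0.02,0,0]
    - [-0.02,0,0]
    - [-0.02,0,0]
    - [0,0,0]
    - [0,0,0]
  roll: [-0.1,-0.1,-0.1,-0.1,-0.1,0]

```text
time_s: 12.2
tool_pos: [548.3, 11.0, 235.7]
tcp_rot: [180.0, 0.2, 158.2]
force: [-1.4, -3.7, 13.3]
opening: 8.8
```

```bash
python3 -c "
from h import *
s=manip.state();print(s['ft_torque'],s['force'],s['tcp_rot'],s['tool_pos'])"
```

```text
[-0.79417538  0.37858757 -0.04133264] [-1.3892074  -3.68142629 13.33991253] [179.96967762   0.1818205  158.20229516] [548.30522893  11.04370725 235.67658122]
```

Call:
apply_moves:
  gripper: [-1,-1,-1,-1,-1,-1]
  xyz:
    - [0,0,0]
    - [0,0,0]
    - [0,0,0]
    - [0,0,0]
    - [0,0,0]
    - [0,0,0]
  roll: [-0.1,-0.1,-0.1,-0.1,-0.1,0]

```text
time_s: 12.95
tool_pos: [548.3, 11.0, 235.7]
tcp_rot: [179.9, 0.1, 129.6]
force: [-1.5, -4.6, 12.8]
opening: 8.8
```

```bash
python3 -c "
from h import *
s=manip.state();print(s['ft_torque'],s['force'],s['tcp_rot'],s['tool_pos'])"
```

```text
[-0.85133817  0.36124991 -0.03148385] [-1.53141004 -4.60357865 12.76572018] [1.79889573e+02 1.41748438e-01 1.29551427e+02] [548.2712975   11.02664222 235.65699555]
```

1.18 rad turned. Now in small steps to the stop.

Call:
apply_moves:
  gripper: [-1,-1,-1,-1]
  xyz:
    - [0,0,0]
    - [0,0,0]
    - [0,0,0]
    - [0,0,0]
  roll: [-0.08,-0.08,-0.06,0]

```text
time_s: 13.45
tool_pos: [548.3, 11.0, 235.7]
tcp_rot: [179.9, 0.1, 117.0]
force: [-1.9, -3.4, 13.3]
opening: 9.0
```

```bash
python3 -c "
from h import *
s=manip.state();print(s['ft_torque'],s['force'],s['tcp_rot'],s['tool_pos'])"
```

```text
[-0.8606832   0.38673506  0.05077499] [-1.88748454 -3.39627529 13.28759555] [1.79861967e+02 1.17773422e-01 1.16984897e+02] [548.27203794  11.03651482 235.68100249]
```

Call:
apply_moves:
  gripper: [-1,-1,-1]
  xyz:
    - [0,0,0]
    - [0,0,0]
    - [0,0,0]
  roll: [-0.03,-0.02,0]

```text
time_s: 13.82
tool_pos: [548.3, 11.0, 235.7]
tcp_rot: [179.9, 0.1, 114.2]
force: [-1.6, -3.8, 13.0]
opening: 8.3
```

```bash
python3 -c "
from h import *
s=manip.state();print(s['ft_torque'],s['force'],s['tcp_rot'],s['tool_pos'])"
```

```text
[-0.87335814  0.42556731  0.24677301] [-1.5549328  -3.84515862 12.97602469] [1.79859870e+02 1.13236785e-01 1.14172856e+02] [548.26239305  11.02587187 235.66923361]
```

The stop is felt (0.25 N m). Let the stud rise gently into the notch while holding the turn.

Call:
apply_moves:
  gripper: [-1,-1,-1,-1]
  xyz:
    - [0,0,0]
    - [0,0,0.1]
    - [0,0,0.1]
    - [0,0,0]
  roll: [-0.01,0,0,0]

```text
time_s: 14.32
tool_pos: [548.2, 11.1, 236.7]
tcp_rot: [179.9, 0.1, 113.6]
force: [2.4, -5.0, 2.0]
opening: 9.0
```

Call:
apply_moves:
  gripper: [-1,-1,-1]
  xyz:
    - [0,0,0.1]
    - [0,0,0.1]
    - [0,0,0]
  roll: [0,0,0]

```text
time_s: 14.7
tool_pos: [548.2, 11.1, 238.5]
tcp_rot: [179.9, 0.1, 113.6]
force: [3.3, -3.5, 0.3]
opening: 8.6
```

```bash
python3 -c "
from h import *
s=manip.state();print(s['ft_torque'],s['force'],s['tcp_rot'],s['tool_pos'])"
```

```text
[-0.9653722  -0.78631778  0.33753245] [ 3.26556681 -3.49324544  0.2948223 ] [1.79912031e+02 7.29945471e-02 1.13611244e+02] [548.18804293  11.05610456 238.50783719]
```

Call:
apply_moves:
  gripper: [-1,-1,-1]
  xyz:
    - [0,0,0]
    - [0,0,0]
    - [0,0,0]
  roll: [0.02,0.01,0]

```text
time_s: 15.08
tool_pos: [548.2, 11.1, 238.7]
tcp_rot: [179.9, 0.1, 115.3]
force: [2.2, -3.9, 3.5]
opening: 8.6
```

```bash
python3 -c "
from h import *
s=manip.state();print(s['ft_torque'],s['force'],s['tcp_rot'],s['tool_pos'])"
```

```text
[-1.00196934 -0.61839338  0.13977926] [ 2.21238994 -3.90381414  3.49601712] [1.79902619e+02 8.24639913e-02 1.15328592e+02] [548.20945781  11.05913113 238.72762912]
```

Call:
apply_moves:
  gripper: [-1,-1,-1,-1]
  xyz:
    - [0,0,0.1]
    - [0,0,0.1]
    - [0,0,0]
    - [0,0,0]
  roll: [0.01,0,0,0]

```text
time_s: 15.58
tool_pos: [548.2, 11.1, 240.9]
tcp_rot: [179.9, 0.1, 115.9]
force: [2.6, -4.6, 6.2]
opening: 8.9
```

```bash
python3 -c "
from h import *
s=manip.state();print(s['ft_torque'],s['force'],s['tcp_rot'],s['tool_pos'])"
```

```text
[-0.99807459 -0.52536785  0.14192272] [ 2.59125592 -4.59349315  6.20895525] [1.79898441e+02 8.65321442e-02 1.15886507e+02] [548.17349279  11.05803884 240.91886418]
```

Call:
apply_moves:
  gripper: [-1,-1,-1]
  xyz:
    - [0,0,0.1]
    - [0,0,0]
    - [0,0,0]
  roll: [0,0,0]

```text
time_s: 15.95
tool_pos: [548.2, 11.0, 241.3]
tcp_rot: [179.9, 0.1, 115.9]
force: [4.5, -4.7, -1.0]
opening: 8.4
```

```bash
python3 -c "
from h import *
s=manip.state();print(s['ft_torque'],s['force'],s['tcp_rot'],s['tool_pos'])"
```

```text
[-1.01085291 -1.08111717  0.15355411] [ 4.50253651 -4.67061124 -1.01492271] [1.79921828e+02 7.10886366e-02 1.15885414e+02] [548.18639304  11.03147679 241.25637106]
```

The stud seats 7.3 mm in, within the locked range. A gentle turn-back tests it.

Call:
apply_moves:
  gripper: [-1,-1,-1]
  xyz:
    - [0,0,0]
    - [0,0,0]
    - [0,0,0]
  roll: [0.04,0.03,0]

```text
time_s: 16.32
tool_pos: [548.2, 11.1, 241.3]
tcp_rot: [179.9, 0.1, 119.9]
force: [4.0, -4.9, -1.3]
opening: 8.8
```

```bash
python3 -c "
from h import *
s=manip.state();print(s['ft_torque'],s['force'],s['tcp_rot'],s['tool_pos'])"
```

```text
[-1.02643555 -1.04262187  0.01814416] [ 3.97491346 -4.89792884 -1.29813113] [1.79929339e+02 7.30316576e-02 1.19910815e+02] [548.16166406  11.05114418 241.2624356 ]
```

Call:
apply_moves:
  gripper: [-1,-1,-1]
  xyz:
    - [0,0,0]
    - [0,0,0]
    - [0,0,0]
  roll: [0.03,0.02,0]

```text
time_s: 16.7
tool_pos: [548.2, 11.0, 241.3]
tcp_rot: [179.9, 0.1, 122.8]
force: [5.1, -4.6, -1.2]
opening: 8.7
```

```bash
python3 -c "
from h import *
s=manip.state();print(s['ft_torque'],s['force'],s['tcp_rot'],s['tool_pos'])"
```

```text
[-1.07778738 -1.07119679 -0.00614969] [ 5.11089049 -4.63287909 -1.21893737] [1.79928593e+02 7.81599493e-02 1.22763198e+02] [548.17409636  11.02153819 241.28679703]
```

Call:
apply_moves:
  gripper: [-1,-1,-1]
  xyz:
    - [0,0,0]
    - [0,0,0]
    - [0,0,0]
  roll: [0.02,0.02,0]

```text
time_s: 17.08
tool_pos: [548.2, 11.0, 241.3]
tcp_rot: [179.9, 0.1, 125.1]
force: [5.0, -4.2, -0.2]
opening: 8.6
```

```bash
python3 -c "
from h import *
s=manip.state();print(s['ft_torque'],s['force'],s['tcp_rot'],s['tool_pos'])"
```

```text
[-1.08972622 -1.05861843  0.00808501] [ 5.0139221  -4.22039011 -0.22912942] [1.79930432e+02 8.42760904e-02 1.25054345e+02] [548.1871204   11.01135459 241.30091755]
```

Call:
apply_moves:
  gripper: [-1,-1,-1]
  xyz:
    - [0,0,0]
    - [0,0,0]
    - [0,0,0]
  roll: [0.03,0.02,0]

```text
time_s: 17.45
tool_pos: [548.2, 11.0, 241.3]
tcp_rot: [179.9, 0.1, 127.9]
force: [5.1, -4.1, -0.7]
opening: 9.0
```

```bash
python3 -c "
from h import *
s=manip.state();print(s['ft_torque'],s['force'],s['tcp_rot'],s['tool_pos'])"
```

```text
[-1.06191667 -1.05831493 -0.05877672] [ 5.0895325  -4.12244415 -0.71836681] [1.79934126e+02 8.33243499e-02 1.27919668e+02] [548.20044125  11.04995892 241.28050679]
```

Call:
apply_moves:
  gripper: [-1,-1,-1]
  xyz:
    - [0,0,0]
    - [0,0,0]
    - [0,0,0]
  roll: [0.02,0.01,0]

```text
time_s: 17.82
tool_pos: [548.2, 11.1, 241.3]
tcp_rot: [179.9, 0.1, 129.6]
force: [4.5, -4.3, -1.8]
opening: 8.5
```

```bash
python3 -c "
from h import *
s=manip.state();print(s['ft_torque'],s['force'],s['tcp_rot'],s['tool_pos'])"
```

```text
[-1.0286493  -1.08854298 -0.1282901 ] [ 4.49940485 -4.26330667 -1.82335161] [1.79935980e+02 8.17663245e-02 1.29624951e+02] [548.18316519  11.05277016 241.27450649]
```

Turn-back now meets resistance (−0.13 N m, rising): the stud is held in the notch. Relax, release, rise and look.

Call:
apply_moves:
  gripper: [-1,-1,-0.5,-0.2,0,0]
  xyz:
    - [0,0,0]
    - [0,0,0]
    - [0,0,0]
    - [0,0,0]
    - [0,0,0]
    - [0,0,1]
  roll: [-0.05,-0.05,0,0,0,0]

```text
time_s: 18.58
tool_pos: [546.7, 11.5, 251.1]
tcp_rot: [-179.9, -0.1, 123.9]
force: [-0.4, 0.4, 0.6]
opening: 42.8
```

Call:
apply_moves:
  gripper: [0,0,0,0,0,0]
  xyz:
    - [0,0,3]
    - [0,0,4]
    - [0,0,3]
    - [-2,0,0]
    - [-2,0,0]
    - [0,0,0]
  roll: [0.17,0.17,0.17,0.17,0.17,0]

```text
time_s: 19.32
tool_pos: [506.5, 11.5, 352.4]
tcp_rot: [180.0, 0.0, 172.6]
force: [-0.4, -0.3, -0.9]
opening: 42.9
```

```bash
python3 - <<'E'
from h import *
st=manip.state(); w=wristcal(st,manip.grab_frame("wrist")); s=manip.grab_frame("side")
print(st["tool_pos"],st["tcp_rot"],st["force"])
c=cv2.resize(s["image"][100:300,190:370],(360,400),interpolation=cv2.INTER_CUBIC)
b=cv2.resize(bird(w,548,11,191,40,8),(400,400))
cv2.imwrite("pics/e1.png",np.hstack([b,c]))
E
```

```text
[506.54582343  11.47239924 352.39082393] [1.79991773e+02 4.74186216e-02 1.72590221e+02] [-0.35741992 -0.34159507 -0.90932563]
```

View pics/e1.png

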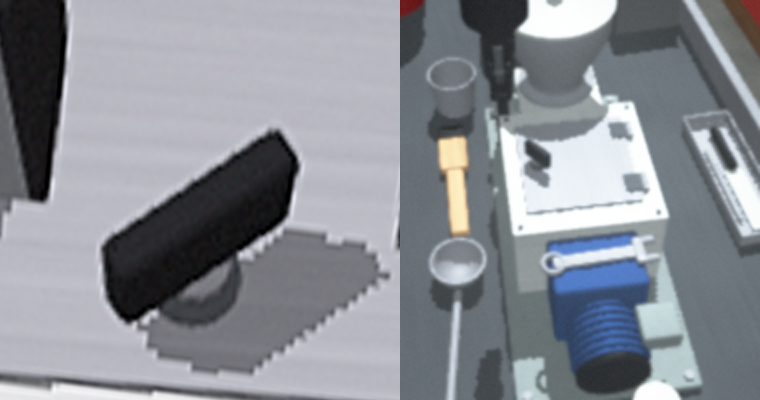

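The wing stands about 1.28 rad clockwise of where it started and stayed there after release. The cover lies flat and the brush, cup, ladle and wrench look undisturbed. The robot is clear, so I'm handing in.

```bash
python3 -c "
from h import *
print(manip.finish_job())"
```

```text
the job is handed in; nothing more can be done
None
```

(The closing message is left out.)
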